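# Start the tool-battery charging station

### The arm

A 6-joint arm with a two-finger parallel gripper is mounted at the origin on the work surface. World frame = base frame: x ahead of the robot, y to its left, z up, the work surface at z = 0. Lengths are in m, angles in rad, forces in N, time in s.
With the tool pointing down it reaches from about 0.275 to 1 m from the base axis. Payload 8.4 kg.
Tool frame: the origin (TCP) lies on the centre line of the jaws, within the pads' length; the fingertips stand 17 mm ahead of it and the grasp point (between the pads) lies 2 mm behind it (bot.tcp_to_tips is the z of the fingertips in the tool frame, in m); z points along the fingers, y is the line along which they close (so a half turn about z gives the same grasp; the last joint's range is limited). The gripper opens to 85 mm and grips with 20 to 120 N. Pads are 22 mm wide; open, the fingers measure 114 mm over their backs; the gripper's body (76 mm by 85 mm) begins 54 mm behind the grasp point. The pads swing forward as they close: fully open they stand 13 mm farther back than shut.
Start: joints at [1.171, 0.353, 1.633, -0, 1.155, -0.002], TCP at [0.242, 0.576, 0.248] pointing down, gripper open.
Joint ranges: [-2.63, 2.63], [-0.92, 2.1], [0.06, 2.66], [-1.3, 4.44], [0, 2.69], [-3.02, 3.02]. Speed limits (rad/s): [2.22, 2.22, 2.79, 3.14, 3.14, 3.14].

### API

Orientations are given as a unit quaternion [x, y, z, w].
In Python, from workcell import bot, hand, kinematics, get_obs, vision, hand_in gives the robot as it stands. The module is installed in compiled form; this text tells all that it offers. Calls block until the motion is done:
- bot.reach(position, orientation): joint-space move of the TCP to a pose.
- bot.servo_line(position, ori=None, velocity=0.15): straight line of the TCP; ori=None keeps the orientation; velocity is the mean speed in m/s.
- bot.goto_joints(angles): joint-space move.
- hand.move_gripper(opening, strength=None): finger opening in m; strength is the grip in N (None keeps the last); returns when the fingers have stopped.
- bot.dwell(seconds).
- kinematics.solve_ik(position, orientation): joint angles nearest the present ones, or None.
- get_obs(): the state.
- vision.read_camera(name): name is "side" or "top" or "wrist"; returns a dict with "frame" (384x512x3 uint8, red, green, blue), "intrinsics" (3x3 intrinsics, pixels), "dist" ([k1, k2, p1, p2, k3] as OpenCV has them; the pictures are not rectified), "view" (4x4, takes a point from world to camera coordinates). Camera axes: x right, y down, z forward; pixel columns grow to the right and rows downward; lengths in m; the calibration is good to about 2 mm. A picture is of the moment at which its call begins. There is no depth.
A pose or a line that the arm cannot do raises bot.IKError and nothing moves.
- hand_in(): hands the job in; it is judged then, once.
The state is a dict: "time_s": time; "joint_pos": joint angles; "joint_vel": joint speeds; "joint_efforts": joint torques, N m; "position": TCP position; "orientation": TCP orientation; "wrist_force": force on the tool from outside, world axes, zero at the start; "ft_torque": the same for the moment, N m; "gripper_width": finger opening in m; "grip_force": force on a finger pad.
Only numpy, scipy, OpenCV 4.12 (cv2) and the standard library are available. Lean on these libraries where they do the work, as an engineer would, in place of code of your own. Each camera call takes 0.05 s, during which the arm holds its last target. There are 200 camera calls.

### The job

Set the charging station going for the battery pack in its dock: first push the yellow rocker over until its white-dotted end is fully down, then push the blue rocker over until its white-dotted end is fully down, and then press the green button fully in and let it come back out. Never press the red button, and leave the battery pack, the can, the jar and the wrench where they are.

Things in the scene. Friction and masses are not known exactly. Their poses are not given: they have to be found in the camera images.
- charger: Grey charging station, 210 (x) x 300 (y) x 70 mm high, fixed. Origin: centre of its underside; x away from the robot at yaw 0 (turned up to 0.35 rad), z up. On its flat top the four controls sit at x = -45 or +45 mm, y = 10 or 90 mm from its centre; which is where changes. The dock with the battery pack is on the -y part of the top
- yellow_rocker (a joint): Angle of the yellow rocker, rad, -0.25 to 0.25; grows as its white-dotted end goes down. Starts between -0.25 and -0.17 (dotted end up); 0.25 is fully over, dotted end hard down. No spring: it stays where it is left. Turning it takes 0.04 N m: 2 to 3 N on the dotted end, more nearer the pivot
- yellow_rocker_dot (a point): Centre of the 12 mm white dot (black rim) on top of the yellow rocker, where to press; moves with it. The rocker is a shallow V, 60 (along the charger's x) x 30 x 8 mm, each half rising 0.2 rad outward from the pivot at its middle, in a grey frame 72 x 42 x 15 mm. The dot is 19 mm from the pivot on the +x half, 30 mm above the charger's top when fully up, 21 (face near level) when fully down
- blue_rocker (a joint): Angle of the blue rocker, rad, -0.25 to 0.25; grows as its white-dotted end goes down. Starts between -0.25 and -0.17 (dotted end up); 0.25 is fully over, dotted end hard down. No spring: it stays where it is left. Turning it takes 0.04 N m: 2 to 3 N on the dotted end, more nearer the pivot
- blue_rocker_dot (a point): Centre of the 12 mm white dot (black rim) on top of the blue rocker, where to press; moves with it. The rocker is a shallow V, 60 (along the charger's x) x 30 x 8 mm, each half rising 0.2 rad outward from the pivot at its middle, in a grey frame 72 x 42 x 15 mm. The dot is 19 mm from the pivot on the -x half, 30 mm above the charger's top when fully up, 21 (face near level) when fully down
- green_button (a joint): Travel of the green start button, m: 0 out, 0.006 fully in; springs back; about 5 N holds it fully in
- green_button_top (a point): Centre of the top of the green round push button, 30 mm across, in a round grey housing (46 mm across, 12 mm high) on the charger's top; it is 22 mm above the charger's top when out, and moves down with the button. The button works straight down
- red_button (a joint): Travel of the red stop button, m: 0 out, 0.006 fully in; springs back. Not to be pressed
- red_button_top (a point): Centre of the top of the red round push button, 30 mm across, in a round grey housing (46 mm across, 12 mm high) on the charger's top; it is 22 mm above the charger's top when out, and moves down with the button. The button works straight down
- battery_pack: Black and orange tool-battery pack, 110 (its x) x 74 x 44 mm high, lying loose in the dock between low black rails on the charger's top, 91 mm from the charger's centre in -y; origin: centre of its underside, at the charger's top. To be left alone
- spray_can: Upright blue-banded spray can, 62 mm across, 160 mm high, loose on the bench to the left; origin: centre of its underside. To be left alone
- grease_jar: Jar with yellow band and black cap, 64 mm across, 75 mm high, loose on the bench to the left; origin: centre of its underside. To be left alone
- wrench: Steel wrench, 190 mm long, lying along its own x on the bench to the right; origin: underside of its middle. To be left alone

How it is judged:
By the outcome, as a careful person would: the job done as asked, in the order asked, and still so for the second after the job is handed in, with the robot touching nothing.
It also fails if it takes over 42 s, if anything falls off the work surface, if the arm or the gripper's body presses on something with over 40 N, if the wrist force passes 120 N, or if a joint passes its speed limit or range.

## Working session

There is one attempt and no reset: what is moved stays moved. The work goes in short steps, each a Python script; the robot and the scene stay as the last script left them, time stands still between calls to the robot, and variables do not carry over. Pictures are saved under pics/ and viewed, at most 10 in all, crops included, and the job is handed in when it is done.

```bash
mkdir -p pics; python3 - <<'E'
from workcell import *
import cv2,numpy as np
o=get_obs();print(o['time_s'],o['orientation'],o['wrist_force'])
fs=[]
for n in ['top','side']:
    c=vision.read_camera(n);np.savez(n+'.npz',**c);cv2.imwrite(f'pics/{n}.png',cv2.resize(c['frame'][:,:,::-1],(800,600)))
    print(n,np.round(c['view'],3),c['intrinsics'],c['dist'])
E
```

```text
0.0 [ 1.97595193e-01  9.80283431e-01 -7.14509586e-04 -1.55926180e-04] [-0.39425851 -0.87663184  0.38576822]
top [[-0.026 -1.    -0.007  0.021]
 [-0.998  0.026 -0.05   0.559]
 [ 0.05   0.006 -0.999  1.311]
 [ 0.     0.     0.     1.   ]] [[474.1125652    0.         252.86865767]
 [  0.         474.1125652  191.84437466]
 [  0.           0.           1.        ]] [-0.10976095  0.          0.          0.          0.        ]
side [[ 0.968 -0.25   0.012 -0.534]
 [-0.18  -0.727 -0.662  0.141]
 [ 0.174  0.639 -0.749  1.246]
 [ 0.     0.     0.     1.   ]] [[441.73166652   0.         247.9722616 ]
 [  0.         441.73166652 186.72812253]
 [  0.           0.           1.        ]] [-0.1754384  0.         0.         0.         0.       ]
```

View pics/top.png

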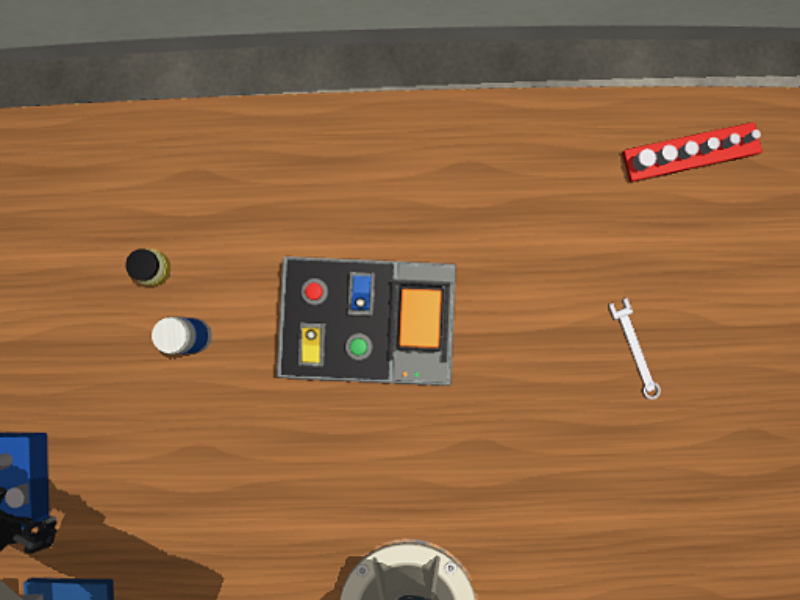

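View pics/side.png

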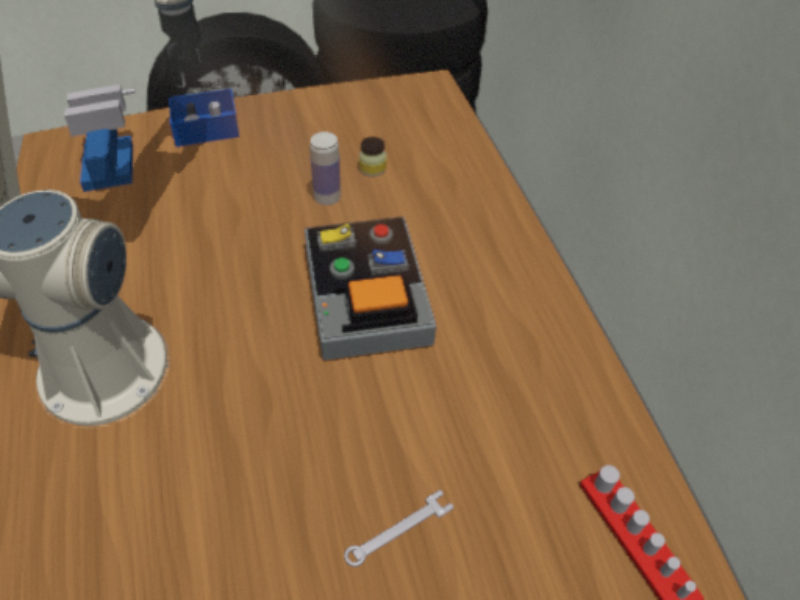

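The top view shows the yellow dot at (311,335), blue dot at (361,303), green at (358,346) and red at (314,291). In the side view they are at about (347,230), (379,256), (342,266) and (381,231). All of these are in 800x600 pixels. Next I triangulate from the two views.

```bash
cat > h.py <<'E'
import cv2,numpy as np
def ray(c,uv):
    p=cv2.undistortPoints(np.array([[uv]],float),c['intrinsics'],c['dist'])[0,0]
    R,t=c['view'][:3,:3],c['view'][:3,3]
    d=R.T@np.array([p[0],p[1],1]);return -R.T@t,d/np.linalg.norm(d)
def plane(c,uv,z):
    o,d=ray(c,uv);return o+d*(z-o[2])/d[2]
def tri(rays):
    A=sum(np.eye(3)-np.outer(d,d) for o,d in rays);b=sum((np.eye(3)-np.outer(d,d))@o for o,d in rays)
    X=np.linalg.solve(A,b);return X,[np.linalg.norm(np.cross(X-o,d)) for o,d in rays]
def blob(c,kind,near,rad):
    h=cv2.cvtColor(c['frame'],cv2.COLOR_RGB2HSV).astype(int);H,S,V=h[...,0],h[...,1],h[...,2]
    m={'green':(abs(H-65)<20)&(S>110)&(V>60),'red':((H<8)|(H>172))&(S>130)&(V>80),
       'white':(S<75)&(V>150),'yellow':(abs(H-27)<7)&(S>130)&(V>80),'blue':(abs(H-112)<12)&(S>110)&(V>50)}[kind]
    yy,xx=np.mgrid[:384,:512];m=m&(np.hypot(xx-near[0],yy-near[1])<rad)
    n,l,s,ce=cv2.connectedComponentsWithStats(m.astype(np.uint8))
    if n<2:return None,0
    i=1+np.argmax(s[1:,4]);return ce[i],s[i,4]
E
python3 - <<'E'
from h import *
T,S=[dict(np.load(n+'.npz')) for n in ('top','side')]
for n,k,a,b,r,z in [('ydot','white',(311,335),(347,230),6,.099),('bdot','white',(361,303),(379,256),6,.099),('green','green',(358,346),(342,266),16,.092),('red','red',(314,291),(381,231),16,.092)]:
    p,ap=blob(T,k,np.array(a)*.64,r);q,aq=blob(S,k,np.array(b)*.64,r)
    if p is None or q is None: print(n,p,q);continue
    X,e=tri([ray(T,p),ray(S,q)])
    print(n,p.round(1),ap,q.round(1),aq,'tri',X.round(4),np.round(e,4),'planes',plane(T,p,z).round(4),plane(S,q,z).round(4))
E
```

```text
ydot [198.6 213.6] 13 [219.5 146.7] 6 tri [0.5004 0.1496 0.0993] [0.0016 0.0016] planes [0.502  0.1493 0.099 ] [0.4989 0.1503 0.099 ]
bdot [230.2 193.3] 16 [242.8 162.6] 5 tri [0.5523 0.0655 0.0998] [0.0007 0.0007] planes [0.553  0.0654 0.099 ] [0.5518 0.0664 0.099 ]
green [229.  221.5] 92 [218.2 168.8] 67 tri [0.4786 0.0712 0.086 ] [0.0008 0.0008] planes [0.4794 0.0707 0.092 ] [0.4769 0.0656 0.092 ]
red [200.5 186. ] 101 [243.5 146.8] 69 tri [0.5742 0.1444 0.087 ] [0.0007 0.0007] planes [0.5746 0.1437 0.092 ] [0.5722 0.1394 0.092 ]
```

The heights match (dots at 0.099, about 30 mm above the top). The green–red spacing is 120 mm, which is right, and the yaw is about -0.05. I'll move above the charger with the jaws shut and look from close by.

```bash
python3 - <<'E'
from workcell import *
import cv2,numpy as np
a=np.pi-.05;q=[np.cos(a/2),np.sin(a/2),0,0]
bot.servo_line([0.242,0.576,0.32],velocity=.2)
bot.reach([.50,.11,.30],q)
hand.move_gripper(0.0,20)
c=vision.read_camera('wrist');np.savez('w1.npz',**c);cv2.imwrite('pics/w1.png',cv2.resize(c['frame'][:,:,::-1],(800,600)))
o=get_obs();print(o['time_s'],o['position'],o['joint_pos'],o['wrist_force'],o['gripper_width'],bot.tcp_to_tips)
E
```

```text
3.35 [0.49999686 0.10997235 0.30000148] [ 2.13578669e-01  1.26198973e-01  1.81140018e+00 -1.64852369e-05
  1.20398171e+00 -1.30717353e+00] [-0.03433487 -0.91607203 -0.12926074] -0.00024498872151279116 0.017
```

View pics/w1.png

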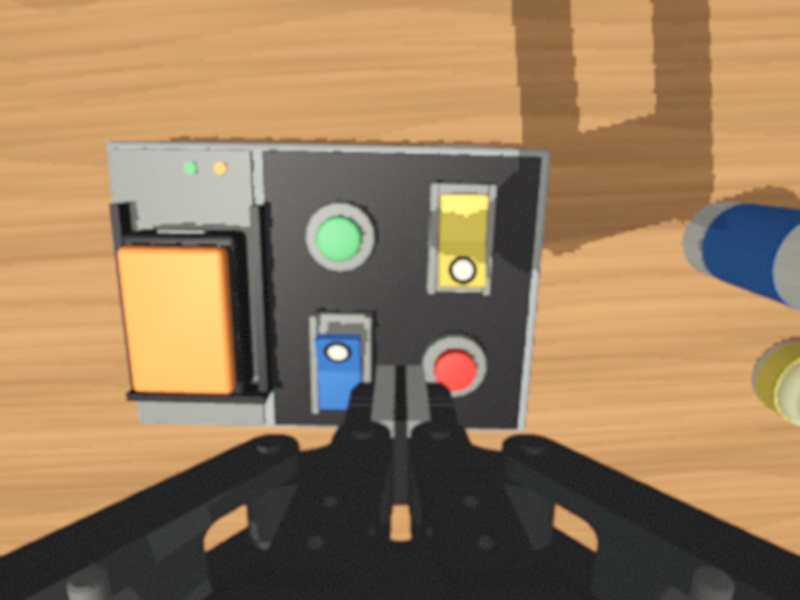

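The wrist view shows the yellow dot at (463,269), blue dot at (338,352), green at (338,238) and red at (456,370), all clear of the fingers. I'll combine it with the other views.

```bash
python3 - <<'E'
from h import *
T,S,W=[dict(np.load(n+'.npz')) for n in ('top','side','w1')]
M={'yd':[-26,90],'bd':[26,10],'g':[-45,10],'r':[45,90]};P={}
for n,k,t,s,w,r,z in [('yd','white',(311,335),(347,230),(463,269),6,.099),('bd','white',(361,303),(379,256),(338,352),6,.099),('g','green',(358,346),(342,266),(338,238),16,.092),('r','red',(314,291),(381,231),(456,370),16,.092)]:
    p=blob(T,k,np.array(t)*.64,r)[0];q=blob(S,k,np.array(s)*.64,r)[0];u,a=blob(W,k,np.array(w)*.64,r*2)
    X,e=tri([ray(T,p),ray(S,q),ray(W,u)]);X2,e2=tri([ray(T,p),ray(W,u)])
    pl=plane(W,u,z);P[n]=pl
    print(n,a,'tri3',X.round(4),np.round(e,4),'TW',X2.round(4),'W',pl.round(4),'T',plane(T,p,z).round(4))
for src in [P]:
    A=np.array([M[k] for k in M])/1000.;B=np.array([src[k][:2] for k in M])
    a0=A-A.mean(0);b0=B-B.mean(0)
    y=np.arctan2((a0[:,0]*b0[:,1]-a0[:,1]*b0[:,0]).sum(),(a0*b0).sum())
    R=np.array([[np.cos(y),-np.sin(y)],[np.sin(y),np.cos(y)]]);t=B.mean(0)-R@A.mean(0)
    print('yaw',y,'c',t,'res mm',((A@R.T+t-B)*1e3).round(1));print({k:(R@np.array(M[k])/1000+t).round(4) for k in M})
E
```

```text
yd 147 tri3 [0.5    0.1498 0.0989] [0.0021 0.0012 0.0009] TW [0.5021 0.1513 0.0837] W [0.499  0.1497 0.099 ] T [0.502  0.1493 0.099 ]
bd 105 tri3 [0.5519 0.0657 0.0991] [0.0011 0.0005 0.0009] TW [0.553  0.0653 0.0941] W [0.551  0.0656 0.099 ] T [0.553  0.0654 0.099 ]
g 70 tri3 [0.4774 0.0756 0.0797] [0.0046 0.0018 0.0046] TW [0.4792 0.0743 0.0357] W [0.4727 0.0803 0.092 ] T [0.4794 0.0707 0.092 ]
r 550 tri3 [0.5738 0.1447 0.086 ] [0.0013 0.0006 0.0012] TW [0.5754 0.1452 0.0788] W [0.57  0.144 0.092] T [0.5746 0.1437 0.092 ]
yaw -0.09706128458329837 c [0.5183234  0.06012288] res mm [[ 2.1  2.5]
 [-5.8  2. ]
 [ 1.8 -5.8]
 [ 1.9  1.4]]
{'yd': array([0.5012, 0.1522]), 'bd': array([0.5452, 0.0676]), 'g': array([0.4745, 0.0744]), 'r': array([0.5718, 0.1453])}
```

The green mask caught only part of the cap in the wrist view (70 px), so I'll loosen its saturation threshold and refit.

```bash
sed -i "s/(abs(H-65)<20)&(S>110)/(abs(H-65)<20)\&(S>60)/" h.py; python3 - <<'E'
from h import *
T,S,W=[dict(np.load(n+'.npz')) for n in ('top','side','w1')]
p=blob(T,'green',np.array((358,346))*.64,16)[0];u,a=blob(W,'green',np.array((338,238))*.64,22);q=blob(S,'green',np.array((342,266))*.64,16)[0]
print(u/.64,a,tri([ray(T,p),ray(S,q),ray(W,u)]),plane(W,u,.092),plane(T,p,.092))
g=(plane(W,u,.092)+plane(T,p,.092))[:2]/2
B=np.array([[.500,.1498],[.5519,.0657],g,[.5725,.1440]])
A=np.array([[-26,90],[26,10],[-45,10],[45,90]])/1000.
a0=A-A.mean(0);b0=B-B.mean(0)
y=np.arctan2((a0[:,0]*b0[:,1]-a0[:,1]*b0[:,0]).sum(),(a0*b0).sum())
R=np.array([[np.cos(y),-np.sin(y)],[np.sin(y),np.cos(y)]]);t=B.mean(0)-R@A.mean(0)
print(y,t,((A@R.T+t-B)*1e3).round(1),A@R.T+t)
E
```

```text
[338.27885353 237.96251917] 652 (array([0.4782913 , 0.07093538, 0.08576099]), [np.float64(0.0011833284623585434), np.float64(0.0003063987382272604), np.float64(0.0013455678294530345)]) [0.47611331 0.07171297 0.092     ] [0.47953602 0.07043109 0.092     ]
-0.05174582588226105 [0.52297003 0.05770993] [[ 1.7 -0.9]
 [-2.4  0.7]
 [ 0.7 -1. ]
 [ 0.1  1.3]] [[0.50165988 0.14893426]
 [0.54945245 0.06635176]
 [0.47854749 0.07002407]
 [0.57256484 0.14526194]]
```

Residuals are under 2.5 mm, and the dots sit toward the pivots as they should when tilted up. I'll press yellow with force-monitored descent: tip 22 mm along the rocker, centred 21 mm from the pivot.

```bash
cat >> h.py <<'E'
YAW=-.0517;C=np.array([.5230,.0577])
def w(x,y):
    c,s=np.cos(YAW),np.sin(YAW);return C+np.array([c*x-s*y,s*x+c*y])
def press(x,y,z0,zmin,F):
    from workcell import bot,get_obs
    xy=list(w(x,y));a=np.pi+YAW;q=[np.cos(a/2),np.sin(a/2),0,0]
    tip=bot.tcp_to_tips
    try: bot.servo_line(xy+[.14+tip],q,velocity=.15)
    except bot.IKError: bot.reach(xy+[.14+tip],q)
    bot.servo_line(xy+[z0+tip],velocity=.1);bot.dwell(.1)
    f0=get_obs()['wrist_force'][2];z=z0;L=[]
    while z>zmin:
        z-=.001;bot.servo_line(xy+[z+tip],velocity=.02);o=get_obs();f=o['wrist_force'][2]-f0
        L.append((round(z*1e3,1),round((o['position'][2]-tip)*1e3,1),round(float(f),1)))
        if f>F:break
    bot.dwell(.2);o=get_obs();print(L,'hold',o['wrist_force'][2]-f0)
    bot.servo_line(xy+[.14+tip],velocity=.1);print('t',get_obs()['time_s'])
E
python3 - <<'E'
from h import *
from workcell import *
press(-.024,.090,.107,.086,15)
bot.servo_line(list(w(.03,.05))+[.30],velocity=.2)
c=vision.read_camera('wrist');np.savez('w2.npz',**c);cv2.imwrite('pics/w2.png',c['frame'][60:300,100:420,::-1].repeat(2,0).repeat(2,1))
print(get_obs()['time_s'])
E
```

```text
[(106.0, np.float64(106.3), 0.2), (105.0, np.float64(105.0), 0.1), (104.0, np.float64(104.0), 0.8), (103.0, np.float64(103.1), 2.0), (102.0, np.float64(102.1), 4.3), (101.0, np.float64(101.0), 3.0), (100.0, np.float64(99.7), 1.5), (99.0, np.float64(98.8), 1.1), (98.0, np.float64(97.8), 0.4), (97.0, np.float64(96.9), 1.1), (96.0, np.float64(96.0), 0.9), (95.0, np.float64(95.0), 0.9), (94.0, np.float64(93.9), 1.8), (93.0, np.float64(92.9), 2.1), (92.0, np.float64(92.0), 2.3), (91.0, np.float64(91.3), 6.7), (90.0, np.float64(91.1), 16.4)] hold 16.130473896525125
t 10.175
11.1667
```

View pics/w2.png

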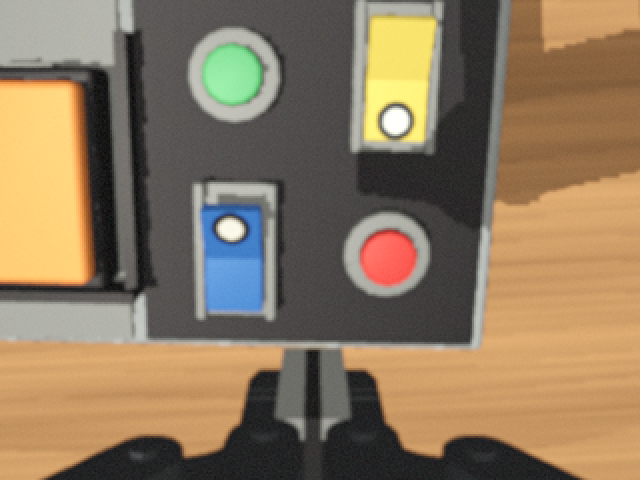

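The crop shows yellow over, with its dot half facing up (dot at 396,120) and the stop met at 91 mm as predicted. Blue is still up (dot at 231,229). Now blue.

```bash
python3 - <<'E'
from h import *
from workcell import *
press(.024,.010,.107,.086,15)
bot.servo_line(list(w(.03,.05))+[.30],velocity=.2)
c=vision.read_camera('wrist');np.savez('w3.npz',**c);cv2.imwrite('pics/w3.png',c['frame'][60:300,100:420,::-1].repeat(2,0).repeat(2,1))
print(get_obs()['time_s'])
E
```

```text
[(106.0, np.float64(106.3), -0.9), (105.0, np.float64(105.0), -0.1), (104.0, np.float64(104.0), -0.5), (103.0, np.float64(102.9), 1.6), (102.0, np.float64(101.9), 1.0), (101.0, np.float64(100.9), 0.3), (100.0, np.float64(99.9), 0.2), (99.0, np.float64(98.9), 0.2), (98.0, np.float64(97.9), 0.5), (97.0, np.float64(96.9), 1.0), (96.0, np.float64(95.9), -0.2), (95.0, np.float64(94.9), 1.0), (94.0, np.float64(93.9), 0.2), (93.0, np.float64(92.9), 0.3), (92.0, np.float64(91.9), 0.5), (91.0, np.float64(91.2), 4.9), (90.0, np.float64(91.0), 15.0)] hold 14.018107194376089
t 17.9917
18.9333
```

View pics/w3.png

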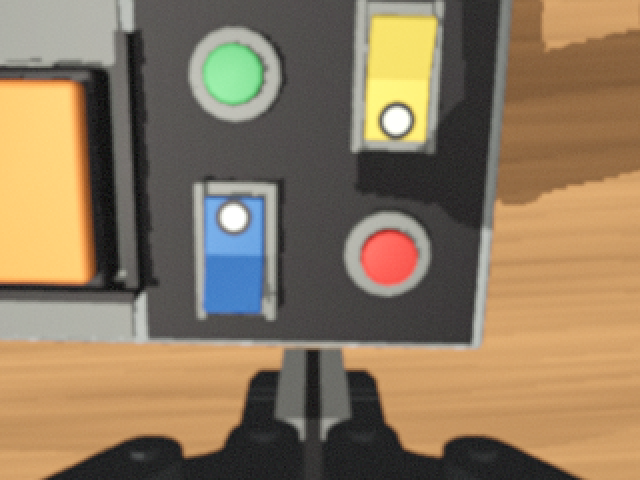

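Blue is over too (dot now level at 233,216), and it stopped at 91 mm like yellow. Now green, whose hard stop should be near 86 mm.

```bash
python3 - <<'E'
from h import *
from workcell import *
press(-.045,.010,.095,.080,18)
bot.servo_line(list(w(.03,.05))+[.30],velocity=.2)
c=vision.read_camera('wrist');cv2.imwrite('pics/w4.png',c['frame'][:,:,::-1])
print(get_obs()['time_s'])
E
```

```text
[(94.0, np.float64(94.3), 0.1), (93.0, np.float64(93.0), 0.3), (92.0, np.float64(92.1), 2.1), (91.0, np.float64(91.0), 2.0), (90.0, np.float64(90.0), 2.4), (89.0, np.float64(89.0), 3.8), (88.0, np.float64(88.0), 4.9), (87.0, np.float64(87.0), 4.5), (86.0, np.float64(86.1), 5.7), (85.0, np.float64(85.8), 16.9), (84.0, np.float64(85.6), 29.3)] hold 29.38418232267655
t 24.55
25.5833
```

View pics/w4.png

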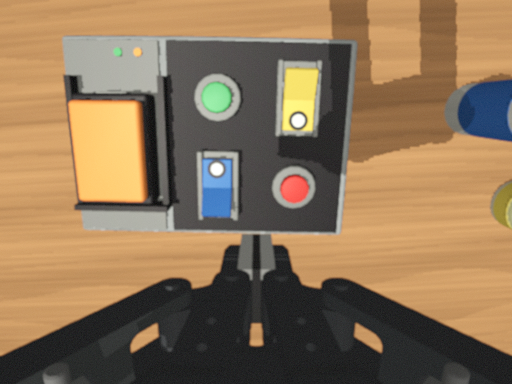

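The picture shows both rockers over (dots at (298,120) and (217,169)), green back out at (216,97), red untouched at (294,189), and the pack in place. The green stop was met at 86 mm with 5.7 N, rising to 29 N.

```bash
python3 -c "
from workcell import *
print(hand_in())"
```

```text
the job is handed in; nothing more can be done
None
```

Done and handed in at about 26 s: yellow and then blue were pushed fully over to their stops, green was pressed fully in and came back out, and red, the battery pack, can, jar and wrench were never touched.

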